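# Free the sagging bolt of the sample cage and hold its gate ajar

## Task

The retained-sample cage has to be opened for a colleague, but a capped bottle stands in the way of its gate: first stand the bottle upright on free worktop, clear of everything the gate can sweep, and let go of it. Then take the upright knob of the gate's barrel bolt, lift the sagging bolt so that its nose clears the bent-up lip of the keeper, draw it fully back, and with the same knob swing the gate about half-way open (some 45 degrees) against its closing spring. Finish while still gripping the knob and holding the gate there; do not tip the bottle or disturb the samples and other things.

Things in the scene. Friction and masses are not known exactly. Their poses are not given: they have to be found in the camera images.
- cage: low wire cage with aluminium frame, fixed to the worktop, 162 (x) x 272 (y) x 98 mm high, wire roof. Origin: centre of its underside, on the worktop; its z is up, its -x is the front with the gate (towards the robot), its +y the hinge side (left seen from the robot). The mid-plane of the closed gate is at cage x = -75 mm. Cups and dishes stand inside.
- gate_hinge (a point): a point on the gate's upright hinge axis, 50 mm above the worktop, at cage (x, y) = (-75, +110) mm. The gate is 197 mm long from this axis and 91 mm high; opening, its free end sweeps towards the robot (cage -x). The leaf is wire in an aluminium frame, 11 mm thick, with the bolt on its front face.
- free_spot (a point): a point on bare worktop (unmarked), cage (-165, -155) mm, free for 60 mm around and outside the gate's swing: one good place for the bottle. The worktop's front edge lies about 40 mm or more nearer the robot. A tall carton organiser (0.3 m) stands behind and right of it, at world x 0.62 to 0.85, y 0.02 to -0.22 m: keep arm and gripper clear of it.
- gate (a joint): opening angle of the gate in rad, 0 closed, up to 1.3; opens clockwise seen from above, so a gate point at (0, -r) from the hinge in cage axes moves to (-r sin a, -r cos a). A spring shuts it: 0.15 N m when closed, 0.35 N m at 45 degrees.
- knob: the bolt's plain steel knob: an upright cylinder 18 mm in diameter and 36 mm high on an 8 mm stem, fixed to the rod. Origin at the cylinder's centre; with the bolt at home and the gate closed that is cage (-97, -38) mm, 126 mm above the worktop, 28 mm higher than the roof; nothing stands higher around it. Its axes are the gate's: z up, y along the rod from the keeper to the hinge.
- bolt_lift (a joint): how far the bolt is lifted in its worn staples, m: 0 sagged at rest, at most 0.018. It falls back by its own weight (0.26 kg with the knob).
- bolt_draw (a joint): how far the bolt is drawn out of the keeper, m: 0 home, 0.038 fully drawn (along the gate, towards its hinge; knob and rod move together). The rod's end is turned down into a nose that hangs behind the lip of the keeper on the fixed jamb: the bolt must be lifted at least 0.012 to pass, and be kept lifted until drawn 0.018. Light friction, under 1 N. While it is in the keeper the gate cannot open.
- bottle_mid (a point): centre, half-way up, of the bottle that stands on the worktop close before the gate: 64 mm body up to 77 mm, above it a round screw cap 39 mm across from 77 to 116 mm high; 0.18 to 0.33 kg. z along the bottle, upward.
- bottle: the same bottle; origin at the centre of its underside.
- sample_cup_1: screw-lid cup of pulses, 62 mm across, 74 high, inside the cage; origin under its middle; leave it alone
- sample_cup_2: second screw-lid cup of pulses, 62 mm across, 73 high, inside the cage; origin under its middle; leave it alone
- dishes: stack of two petri dishes, 90 mm across, 32 high, inside the cage behind the bolt end of the gate; origin under its middle; leave it alone
- timer: white bench timer, 66x66x19 mm, on the worktop beside the cage, past its hinge side; origin under its middle; leave it alone
- apple: apple, 68 mm, on the worktop to the left; origin under its middle; leave it alone
- beans: bundle of green beans, 72x120x26 mm, to the right; origin under its middle; leave it alone
Not all that is in view belongs to the job. Leave any green or orange look-alike of the bottle alone.

How it is judged:
By the outcome, as a careful person would: the job done as asked, in the order asked, and still so for the second after the job is handed in, while the arm keeps its last pose, push and grip.
It also fails if it takes over 54 s, if anything falls off the work surface, if the arm or the gripper's body presses on something with over 40 N, if the wrist force passes 120 N, or if a joint passes its speed limit or range.

## Robot

A 6-joint arm with a two-finger parallel gripper is mounted at the origin on a cart in front of the work surface, level with it; the furniture and walls round the work are solid. World frame = base frame: x ahead of the robot, y to its left, z up, the work surface at z = 0. Lengths are in m, angles in degrees, forces in N, time in s.
With the tool pointing down it reaches from about 0.3 to 0.75 m from the base axis. Payload 8.5 kg.
Tool frame: the origin (TCP) lies between the finger pads; the fingertips stand env.finger_overhang ahead of it and the grasp point (between the pads) lies 2 mm behind it (env.finger_overhang is the distance from the TCP to the fingertips, in m); z points along the fingers, y is the line along which they close (so a half turn about z gives the same grasp; the last joint's range is limited). The gripper opens to 85 mm and grips with 20 to 120 N. Pads are 22 mm wide; open, the fingers measure 114 mm over their backs; the gripper's body (76 mm by 85 mm) begins 54 mm behind the grasp point. The pads swing forward as they close: fully open they stand 13 mm farther back than shut.
Start: joints at [-77.882, 21.807, 74.336, -0, 83.858, -12.336], TCP at [0.228, -0.501, 0.248] pointing down, gripper open.
Joint ranges: [-178.18, 178.18], [-50.72, 133.34], [12.68, 142.11], [-81.47, 261.47], [9.98, 163.14], [-165.26, 165.26]. Speed limits (degrees/s): [136.94, 136.94, 180, 180, 180, 180].

## Interface

Orientations are given as a 3x3 rotation matrix whose columns are the frame's x, y, z axes.
In Python, from rig import env gives the robot as it stands. The module is installed in compiled form; this text tells all that it offers.
- The arm moves only by the tool jog_arm, never from a script. Its arguments are lists of equal length, an entry for each row: "hand": the finger opening in m, from 0 to 0.0854; "travel": the shift along the world's x, y, z in m, a list of three; "yaw": the turn about the world's z in rad. A call has exactly 5 rows; each row shifts and turns the commanded pose from where the row before left it; what a row does not reach is not made up. A row lasts 1/8 s, in which the tool goes at most 62.5 mm and 10.7 degrees, less where a joint would pass 70% of its speed; a pose out of reach is approached as far as the arm can. A call is refused whole if a number of a shift passes 0.0625 or a number of a turn 0.188, either way. A call with a gripper value outside its range is refused whole. The fingers move at their own pace and stop on an object; "grip_force" is the grip in N (left out, the last holds). Time passes only in rows, so rows that do not move let the fingers close, or fill a call up. It gives the time, the measured TCP pose, the force, the opening and the grip force at its end, in the units of the state.
- env.observe(): the state, without advancing time (a new reading comes with each control period).
- env.get_image(name): name is "side" or "top"; returns the picture (480x640x3 uint8, red, green, blue); there is no depth.
- env.calibration(name): a dict with "fx", "fy", "cx", "cy" (pixels), "position" and "rotation" of the camera in the world. Camera axes: x right, y down, z forward; pixel columns grow to the right and rows downward; lengths in m; the calibration is good to about 2 mm. A picture is of the moment at which its call begins. calibration takes no time and is no camera call.
- env.close_job(): hands the job in; it is judged then, once.
The state is a dict: "time_s": time; "q": joint angles; "qvel": joint speeds; "joint_efforts": joint torques, N m; "position": TCP position; "tool_rot": TCP orientation; "ft_force": force on the tool from outside, world axes, zero at the start; "wrist_torque": the same for the moment, N m; "grip_width": finger opening in m; "gripper_force": force on a finger pad.
Only numpy, scipy, OpenCV 4.12 (cv2) and the standard library are available. Lean on these libraries where they do the work, as an engineer would, in place of code of your own. Each camera call takes 0.05 s, during which the arm holds its last target. There are 200 camera calls.

## Working session

There is one attempt and no reset: what is moved stays moved. The work goes in short steps, Python scripts to look and compute and a tool call to move; the robot and the scene stay as the last step left them, time stands still between calls to the robot, and variables do not carry over. Pictures are saved under pics/ and viewed, at most 10 in all, crops included, and the job is handed in when it is done.

Besides the shell and the picture viewer there is one more tool, called after ">>>" by a JSON object that holds its "api" and its "payload". jog_arm: Moves the arm, as the interface text tells. Its arguments: {"type":"object","properties":{"hand":{"type":"array"},"travel":{"type":"array"},"yaw":{"type":"array"},"grip_force":{"type":"number"}},"required":["hand","travel","yaw"]}

```bash
mkdir -p pics
cat > h.py <<'E'
import numpy as np, cv2
from rig import env
def cal(n):
    c=env.calibration(n); return c,np.array(c["position"]),np.array(c["rotation"])
def ray(n,u,v):
    c,p,R=cal(n); d=R@np.array([(u-c["cx"])/c["fx"],(v-c["cy"])/c["fy"],1]); return p,d/np.linalg.norm(d)
def onz(n,u,v,z):
    p,d=ray(n,u,v); return p+d*(z-p[2])/d[2]
def pix(n,P):
    c,p,R=cal(n); q=R.T@(np.array(P)-p); return c["fx"]*q[0]/q[2]+c["cx"],c["fy"]*q[1]/q[2]+c["cy"]
def tri(u1,u2):
    p,d=ray("top",*u1); q,e=ray("side",*u2)
    s=np.linalg.lstsq(np.c_[d,-e],q-p,rcond=None)[0]; a=p+s[0]*d;b=q+s[1]*e
    return (a+b)/2,np.linalg.norm(a-b)
def snap(n,f):
    im=env.get_image(n); cv2.imwrite(f"pics/{f}.png",cv2.cvtColor(im,cv2.COLOR_RGB2BGR)); return im
E
python3 - <<'E'
from h import *
np.set_printoptions(precision=4,suppress=True)
for n in("top","side"):
    snap(n,n+"0"); c,p,R=cal(n); print(n,c["fx"],c["cx"],c["cy"],p,R.tolist())
s=env.observe(); print(s["time_s"],s["position"],s["tool_rot"],env.finger_overhang,s["grip_width"],s["ft_force"])
E
```

```text
top 548.6506348476914 322.8847607672565 240.4287143600451 [0.3006 0.1189 1.3858] [[-0.005606145538568954, -0.9886817596728005, 0.14992314438569873], [-0.9999777220516444, 0.0060859415332749035, 0.002741663009537683], [-0.0036230556999156437, -0.14990443424378164, -0.9886938525455932]]
side 452.22271675737034 321.14209166452264 245.9212661121737 [-0.0702  0.4517  1.0672] [[-0.4761941799967933, -0.7336313284961768, 0.48479292155116727], [-0.8792775758948869, 0.3906822921572541, -0.27246704593980864], [0.010490351071028728, -0.5560147663899662, -0.8311062098737549]]
0.1 [ 0.2276 -0.5004  0.2478] [[ 0.9103  0.4139 -0.0003]
 [ 0.4139 -0.9103  0.0013]
 [ 0.0002 -0.0013 -1.    ]] 0.017 0.08539650589638322 [-0.0478  0.3552 -0.5285]
```

View pics/top0.png

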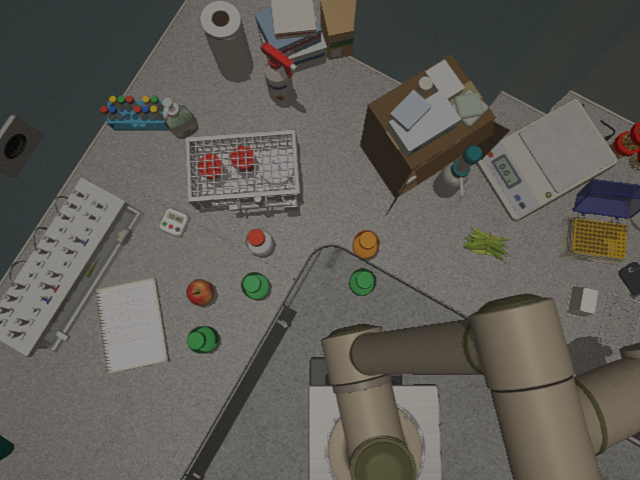

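View pics/side0.png

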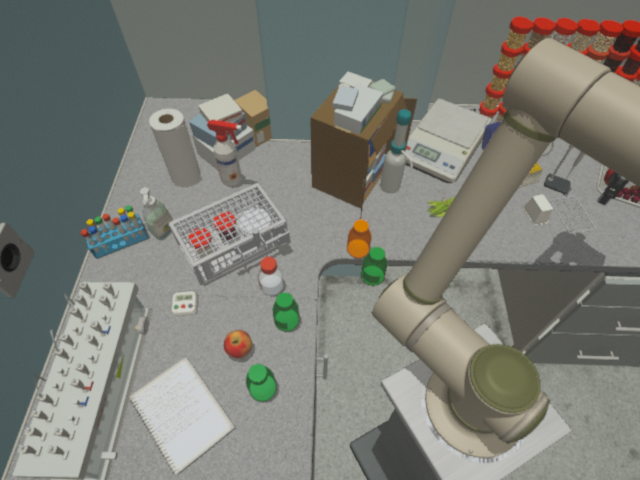

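Both views show the cage (top 185–300, 130–212; side 170–290, 185–275), with the gate towards the robot. Bottle candidates in the top view are a red-capped white one at (259,241), green ones at (256,286), (362,281) and (202,339), and an orange one at (366,243). The red-capped white one fits: it stands close before the gate and is neither green nor orange. I'll confirm this in an enlarged crop.

Run:
```python
from h import *
a=cv2.imread("pics/top0.png")[125:265,180:390]; b=cv2.imread("pics/side0.png")[180:300,160:340]
a=cv2.resize(a,(525,350),interpolation=3); a=cv2.resize(cv2.imread("pics/top0.png")[125:265,180:320],(400,400),interpolation=3)
b=cv2.resize(cv2.imread("pics/side0.png")[175:305,165:295],(400,400),interpolation=3)
cv2.imwrite("pics/crop1.png",np.hstack([a,b]))
```

```text
(no output)
```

View pics/crop1.png

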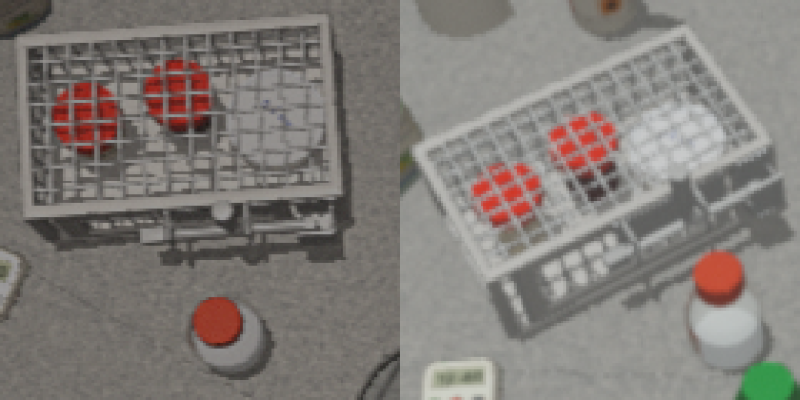

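The crop confirms the red-capped bottle: its cap is at top ≈(256,237), in front of the gate. The knob top is at top ≈(258,199) and side ≈(256,236).

Run:
```python
from h import *
np.set_printoptions(precision=4,suppress=True)
im=cv2.cvtColor(cv2.imread("pics/top0.png"),cv2.COLOR_BGR2HSV); sd=cv2.cvtColor(cv2.imread("pics/side0.png"),cv2.COLOR_BGR2HSV)
def red(h,x0,x1,y0,y1):
    m=(((h[...,0]<8)|(h[...,0]>172))&(h[...,1]>150)&(h[...,2]>70)).astype(np.uint8); z=np.zeros_like(m); z[y0:y1,x0:x1]=m[y0:y1,x0:x1]
    c=max(cv2.findContours(z,0,2)[0],key=cv2.contourArea); return cv2.minEnclosingCircle(c),cv2.contourArea(c)
t=red(im,235,285,222,265); s=red(sd,250,295,250,285); print(t,s)
print("cap top z.116",onz("top",*t[0][0],.116), "tri",tri(t[0][0],s[0][0]))
f=.35;cr=[(17,40),(330,15),(342,190),(25,215)]
C=[onz("top",180+u*f,125+v*f,.098) for u,v in cr]
C=np.array(C);print(C, [np.linalg.norm(C[i]-C[(i+1)%4]) for i in range(4)])
f=.325;cs=[(415,150),(684,25),(770,140),(490,275)]
D=np.array([onz("side",165+(u-400)*f,175+v*f,.098) for u,v in cs]);print(D,[np.linalg.norm(D[i]-D[(i+1)%4]) for i in range(4)])
E=(C+D)/2
ctr=E.mean(0); yv=(E[0]+E[3]-E[1]-E[2])[:2]; th=np.arctan2(-yv[0],yv[1]); R=np.array([[np.cos(th),-np.sin(th)],[np.sin(th),np.cos(th)]])
print("ctr",ctr,C.mean(0),D.mean(0),"deg",np.degrees(th))
for n,p in dict(hinge=(-.075,.11),spot=(-.165,-.155),knob=(-.097,-.038)).items(): print(n,ctr[:2]+R@p)
k=ctr[:2]+R@(-.097,-.038)
print("knob pix pred (z.144)",pix("top",[*k,.144]),pix("side",[*k,.144]))
print("knob from pix",onz("top",257.7,199.2,.144),onz("side",256,236.5,.144),tri((257.7,199.2),(256,236.5)))
```

```text
(((255.76922607421875, 236.92308044433594), 8.301027297973633), 191.5) (((268.0, 264.0), 7.615873336791992), 153.0)
cap top z.116 [0.5024 0.2797 0.116 ] tri (array([0.5031, 0.28  , 0.1097]), np.float64(0.0010166196655525073))
[[0.7487 0.4558 0.098 ]
 [0.7692 0.188  0.098 ]
 [0.6153 0.1776 0.098 ]
 [0.5955 0.4442 0.098 ]] [np.float64(0.2686246033140375), np.float64(0.15422707545757824), np.float64(0.26736891754669095), np.float64(0.15367986441053194)]
[[0.7461 0.4547 0.098 ]
 [0.7687 0.1917 0.098 ]
 [0.6122 0.1797 0.098 ]
 [0.5955 0.4406 0.098 ]] [np.float64(0.2638894468212657), np.float64(0.1569458015266024), np.float64(0.2613637216255688), np.float64(0.15130156884792448)]
ctr [0.6814 0.3165 0.098 ] [0.6822 0.3164 0.098 ] [0.6806 0.3167 0.098 ] deg 4.3060184143997
hinge [0.5984 0.4206]
spot [0.5285 0.1496]
knob [0.5875 0.2714]
knob pix pred (z.144) (np.float64(258.31708003845745), np.float64(198.7261968342849)) (np.float64(255.66470417938933), np.float64(230.1025255586094))
knob from pix [0.5864 0.2728 0.144 ] [0.5692 0.2786 0.144 ] (array([0.5921, 0.2746, 0.1133]), np.float64(0.004707611668618481))
```

>>> {"api": "jog_arm", "payload": {"hand": [0.065, 0.065, 0.065, 0.065, 0.065], "travel": [[0.014, 0.039, 0], [0.014, 0.039, 0], [0.014, 0.039, 0], [0.014, 0.039, 0], [0.014, 0.039, 0]], "yaw": [0.03, 0.03, 0.03, 0.03, 0.03], "grip_force": 40}}

```text
time_s: 0.72
position: [0.2979, -0.3042, 0.2481]
tool_rot: [[0.838, 0.546, -0.0], [0.546, -0.838, 0.001], [0.0, -0.001, -1.0]]
ft_force: [-0.1, -0.3, 0.2]
grip_width: 0.0648
gripper_force: 0.0
```

>>> {"api": "jog_arm", "payload": {"hand": [0.065, 0.065, 0.065, 0.065, 0.065], "travel": [[0.014, 0.039, 0], [0.014, 0.039, 0], [0.014, 0.039, 0], [0.014, 0.039, 0], [0.014, 0.039, 0]], "yaw": [0.03, 0.03, 0.03, 0.03, 0.03]}}

```text
time_s: 1.35
position: [0.3678, -0.1093, 0.2482]
tool_rot: [[0.747, 0.665, -0.0], [0.665, -0.747, 0.0], [-0.0, -0.0, -1.0]]
ft_force: [0.1, -0.4, 0.7]
grip_width: 0.065
gripper_force: 0.0
```

>>> {"api": "jog_arm", "payload": {"hand": [0.065, 0.065, 0.065, 0.065, 0.065], "travel": [[0.014, 0.039, 0], [0.014, 0.039, 0], [0.014, 0.039, 0], [0.014, 0.039, 0], [0.014, 0.039, 0]], "yaw": [0.03, 0.03, 0.03, 0.03, 0.03]}}

```text
time_s: 1.98
position: [0.4378, 0.0858, 0.2482]
tool_rot: [[0.639, 0.769, -0.0], [0.769, -0.639, -0.0], [-0.0, -0.0, -1.0]]
ft_force: [0.5, -0.8, 1.1]
grip_width: 0.065
gripper_force: 0.0
```

>>> {"api": "jog_arm", "payload": {"hand": [0.065, 0.065, 0.065, 0.065, 0.065], "travel": [[0.013, 0.039, 0], [0.013, 0.039, 0], [0.013, 0.039, 0], [0.013, 0.039, 0], [0.013, 0.039, 0]], "yaw": [0.03, 0.03, 0.03, 0.03, 0.03]}}

```text
time_s: 2.6
position: [0.5028, 0.2807, 0.2479]
tool_rot: [[0.517, 0.856, -0.001], [0.856, -0.517, -0.0], [-0.001, -0.0, -1.0]]
ft_force: [0.8, -0.6, -0.6]
grip_width: 0.0654
gripper_force: 0.0
```

>>> {"api": "jog_arm", "payload": {"hand": [0.065, 0.065, 0.065, 0.065, 0.065], "travel": [[0, 0, -0.03], [0, 0, -0.03], [0, 0, -0.03], [0, 0, 0], [0, 0, 0]], "yaw": [0, 0, 0, 0, 0]}}

```text
time_s: 3.22
position: [0.5031, 0.2795, 0.1594]
tool_rot: [[0.518, 0.856, 0.001], [0.856, -0.518, 0.0], [0.001, 0.001, -1.0]]
ft_force: [0.2, -0.0, 0.0]
grip_width: 0.0649
gripper_force: 0.0
```

Run:
```python
from h import *
b=snap("side","s1"); a=snap("top","t1")
f=lambda im,x,y:cv2.resize(cv2.cvtColor(im,4)[y:y+130,x:x+130],(400,400),interpolation=3)
cv2.imwrite("pics/crop2.png",np.hstack([f(a,200,175),f(b,205,190)]))
print(env.observe()["position"])
```

```text
[0.50320235 0.27951657 0.15971956]
```

View pics/crop2.png

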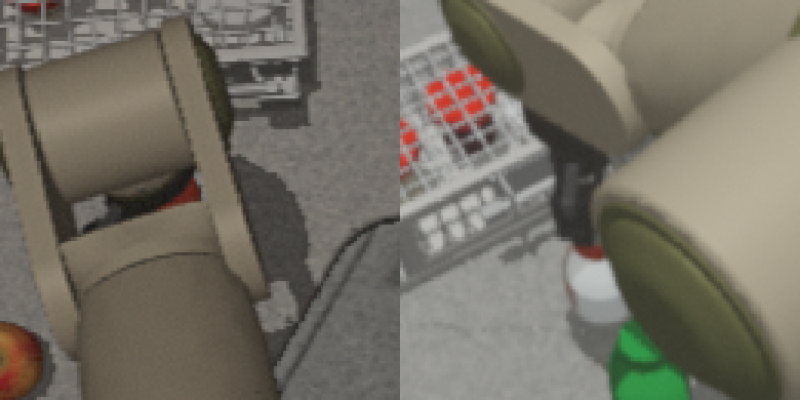

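The picture shows the fingers right above the red cap (side crop ≈(580,245)), with nothing between them. I'll descend and grip.

>>> {"api": "jog_arm", "payload": {"hand": [0.065, 0.065, 0.065, 0.065, 0.065], "travel": [[0, 0, -0.015], [0, 0, -0.016], [0, 0, -0.015], [0, 0, -0.015], [0, 0, 0]], "yaw": [0, 0, 0, 0, 0]}}

```text
time_s: 3.95
position: [0.5022, 0.2792, 0.096]
tool_rot: [[0.518, 0.856, -0.002], [0.856, -0.518, -0.001], [-0.002, -0.002, -1.0]]
ft_force: [0.1, 0.0, -0.3]
grip_width: 0.065
gripper_force: 0.0
```

>>> {"api": "jog_arm", "payload": {"hand": [0.045, 0.03, 0.03, 0.03, 0.03], "travel": [[0, 0, 0], [0, 0, 0], [0, 0, 0], [0, 0, 0], [0, 0, 0]], "yaw": [0, 0, 0, 0, 0], "grip_force": 40}}

```text
time_s: 4.58
position: [0.5031, 0.2794, 0.0981]
tool_rot: [[0.518, 0.856, 0.002], [0.856, -0.518, 0.0], [0.001, 0.001, -1.0]]
ft_force: [-0.5, -0.4, 5.8]
grip_width: 0.0371
gripper_force: 40.8
```

>>> {"api": "jog_arm", "payload": {"hand": [0.03, 0.03, 0.03, 0.03, 0.03], "travel": [[0, 0, 0.01], [0, 0, 0.015], [0, 0, 0.015], [0, 0, 0], [0, 0, 0]], "yaw": [0, 0, 0, 0, 0]}}

```text
time_s: 5.2
position: [0.5024, 0.2793, 0.1371]
tool_rot: [[0.518, 0.856, -0.001], [0.856, -0.518, -0.0], [-0.0, -0.0, -1.0]]
ft_force: [0.2, -0.5, -3.4]
grip_width: 0.0371
gripper_force: 40.5
```

>>> {"api": "jog_arm", "payload": {"hand": [0.03, 0.03, 0.03, 0.03, 0.03], "travel": [[0.002, -0.01, 0], [0.004, -0.02, 0], [0.005, -0.025, 0], [0.004, -0.025, 0], [0.003, -0.02, 0]], "yaw": [0, 0, 0, 0, 0]}}

```text
time_s: 5.82
position: [0.5209, 0.1772, 0.1372]
tool_rot: [[0.519, 0.855, -0.0], [0.855, -0.519, -0.0], [-0.0, -0.0, -1.0]]
ft_force: [-0.5, -0.5, -2.8]
grip_width: 0.037
gripper_force: 40.5
```

>>> {"api": "jog_arm", "payload": {"hand": [0.03, 0.03, 0.03, 0.03, 0.03], "travel": [[0.004, -0.02, 0], [0.003, -0.01, 0], [0, 0, 0], [0, 0, -0.015], [0, 0, -0.01]], "yaw": [0, 0, 0, 0, 0]}}

```text
time_s: 6.45
position: [0.527, 0.1499, 0.1109]
tool_rot: [[0.517, 0.856, -0.002], [0.856, -0.517, -0.0], [-0.001, -0.001, -1.0]]
ft_force: [-0.2, 0.1, -2.8]
grip_width: 0.0371
gripper_force: 40.5
```

>>> {"api": "jog_arm", "payload": {"hand": [0.03, 0.03, 0.03, 0.03, 0.03], "travel": [[0, 0, -0.006], [0, 0, -0.004], [0, 0, -0.003], [0, 0, 0], [0, 0, 0]], "yaw": [0, 0, 0, 0, 0]}}

```text
time_s: 7.08
position: [0.5278, 0.1494, 0.0996]
tool_rot: [[0.518, 0.856, 0.0], [0.856, -0.518, 0.0], [0.0, 0.0, -1.0]]
ft_force: [0.4, 0.0, -3.1]
grip_width: 0.0371
gripper_force: 40.5
```

>>> {"api": "jog_arm", "payload": {"hand": [0.03, 0.03, 0.03, 0.03, 0.03], "travel": [[0, 0, -0.001], [0, 0, -0.001], [0, 0, 0], [0, 0, 0], [0, 0, 0]], "yaw": [0, 0, 0, 0, 0]}}

```text
time_s: 7.7
position: [0.5278, 0.1494, 0.0981]
tool_rot: [[0.518, 0.856, 0.001], [0.856, -0.518, 0.0], [0.001, 0.001, -1.0]]
ft_force: [-3.0, -1.0, 6.0]
grip_width: 0.0371
gripper_force: 41.1
```

On the table (the sign of fz has reversed). I'll release and rise.

>>> {"api": "jog_arm", "payload": {"hand": [0.045, 0.055, 0.065, 0.065, 0.065], "travel": [[0, 0, 0], [0, 0, 0], [0, 0, 0], [0, 0, 0], [0, 0, 0.005]], "yaw": [0, 0, 0, 0, 0]}}

```text
time_s: 8.32
position: [0.5275, 0.1493, 0.1022]
tool_rot: [[0.518, 0.856, -0.001], [0.856, -0.518, -0.0], [-0.0, -0.001, -1.0]]
ft_force: [-0.6, 0.5, 0.4]
grip_width: 0.0648
gripper_force: 0.0
```

>>> {"api": "jog_arm", "payload": {"hand": [0.065, 0.065, 0.065, 0.065, 0.065], "travel": [[0, 0, 0.015], [0, 0, 0.02], [0, 0, 0.025], [0, 0, 0.03], [0, 0, 0.03]], "yaw": [0, 0, 0, 0, 0]}}

```text
time_s: 8.95
position: [0.5276, 0.1494, 0.2245]
tool_rot: [[0.518, 0.856, 0.001], [0.856, -0.518, 0.0], [0.001, 0.001, -1.0]]
ft_force: [-0.4, -0.8, -0.7]
grip_width: 0.0649
gripper_force: 0.0
```

>>> {"api": "jog_arm", "payload": {"hand": [0.06, 0.06, 0.06, 0.06, 0.06], "travel": [[-0.03, -0.03, 0.02], [-0.03, -0.04, 0], [-0.03, -0.04, 0], [-0.03, -0.04, 0], [0, 0, 0]], "yaw": [0.12, 0.12, 0.12, 0.12, 0.13]}}

```text
time_s: 9.57
position: [0.4063, -0.0024, 0.2436]
tool_rot: [[-0.066, 0.998, 0.001], [0.998, 0.066, -0.001], [-0.001, 0.001, -1.0]]
ft_force: [0.2, 0.7, -0.4]
grip_width: 0.0598
gripper_force: 0.0
```

Run:
```python
from h import *
b=snap("side","s2"); a=snap("top","t2")
f=lambda im,x,y,w=130:cv2.resize(cv2.cvtColor(im,4)[y:y+w,x:x+w],(400,400),interpolation=3)
cv2.imwrite("pics/crop3.png",np.hstack([f(a,180,125,150),f(b,210,175,150)]))
print(env.observe()["position"],pix("top",[.528,.1495,.116]),pix("side",[.528,.1495,.116]))
```

```text
[ 0.40748696 -0.00113968  0.24346121] (np.float64(311.26229245311725), np.float64(225.82980017713663)) (np.float64(309.79491223987463), np.float64(235.0023902525123))
```

View pics/crop3.png

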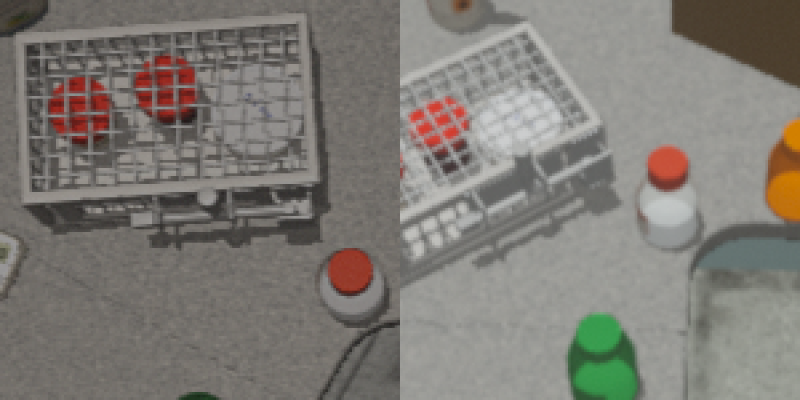

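The picture shows the bottle upright at the free spot (top ≈(311,226)) and well off the gate. The knob top is at top ≈(257.6,198.5) against a predicted (258.3,198.7), so the knob stands at about (0.587, 0.272).

>>> {"api": "jog_arm", "payload": {"hand": [0.05, 0.05, 0.05, 0.05, 0.05], "travel": [[0.02, 0.03, 0], [0.025, 0.038, 0], [0.025, 0.038, 0], [0.025, 0.038, 0], [0.025, 0.038, 0]], "yaw": [0, 0, 0, 0, 0]}}

```text
time_s: 10.3
position: [0.5283, 0.1835, 0.2428]
tool_rot: [[-0.064, 0.998, 0.001], [0.998, 0.064, 0.0], [-0.0, 0.001, -1.0]]
ft_force: [0.3, -0.6, 0.9]
grip_width: 0.05
gripper_force: 0.0
```

>>> {"api": "jog_arm", "payload": {"hand": [0.05, 0.05, 0.05, 0.05, 0.05], "travel": [[0.025, 0.038, 0], [0.02, 0.03, 0], [0.015, 0.023, -0.01], [0, 0, -0.03], [0, 0, -0.03]], "yaw": [0, 0, 0, 0, 0]}}

```text
time_s: 10.92
position: [0.5876, 0.2735, 0.1718]
tool_rot: [[-0.064, 0.998, 0.001], [0.998, 0.064, 0.0], [0.0, 0.001, -1.0]]
ft_force: [-0.5, 0.4, -0.2]
grip_width: 0.0499
gripper_force: 0.0
```

Run:
```python
from h import *
b=snap("side","s3"); a=snap("top","t3")
f=lambda im,x,y,w=130:cv2.resize(cv2.cvtColor(im,4)[y:y+w,x:x+w],(400,400),interpolation=3)
cv2.imwrite("pics/crop4.png",np.hstack([f(a,205,145,100),f(b,205,180,100)]))
s=env.observe();print(s["position"],s["q"])
```

```text
[0.58630755 0.27279807 0.16941656] [1.44823559e+01 3.50638753e+01 6.44927028e+01 1.19426415e-03
 8.07984776e+01 1.07831015e+01]
```

View pics/crop4.png

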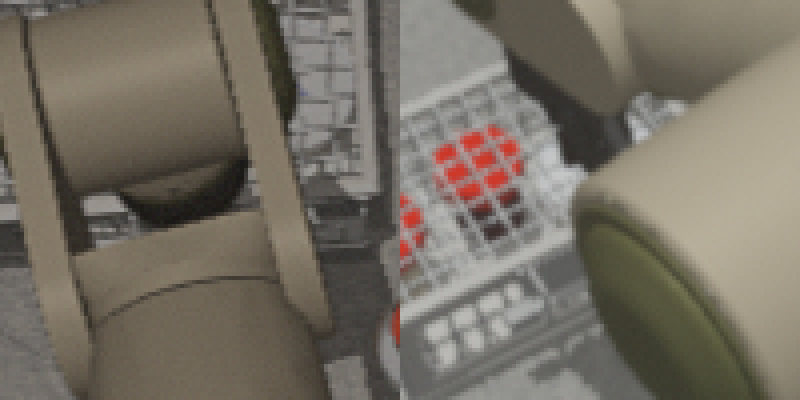

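The arm hides the knob in both views and nothing else is in the way. I'll descend, watching the force.

>>> {"api": "jog_arm", "payload": {"hand": [0.05, 0.05, 0.05, 0.05, 0.05], "travel": [[0, 0, -0.01], [0, 0, -0.01], [0, 0, -0.01], [0, 0, -0.009], [0, 0, 0]], "yaw": [0, 0, 0, 0, 0]}}

```text
time_s: 11.65
position: [0.5874, 0.2722, 0.1326]
tool_rot: [[-0.066, 0.998, -0.001], [0.998, 0.066, -0.0], [-0.0, -0.001, -1.0]]
ft_force: [0.5, -0.0, -0.9]
grip_width: 0.0503
gripper_force: 0.0
```

>>> {"api": "jog_arm", "payload": {"hand": [0.03, 0.01, 0.01, 0.01, 0.01], "travel": [[0, 0, 0], [0, 0, 0], [0, 0, 0], [0, 0, 0], [0, 0, 0]], "yaw": [0, 0, 0, 0, 0], "grip_force": 50}}

```text
time_s: 12.28
position: [0.588, 0.2724, 0.1339]
tool_rot: [[-0.066, 0.998, 0.001], [0.998, 0.066, 0.0], [0.0, 0.001, -1.0]]
ft_force: [0.7, -0.2, 5.2]
grip_width: 0.0164
gripper_force: 49.3
```

>>> {"api": "jog_arm", "payload": {"hand": [0.01, 0.01, 0.01, 0.01, 0.01], "travel": [[0, 0, 0.005], [0, 0, 0.005], [0, 0, 0.005], [0, 0, 0], [0, 0, 0]], "yaw": [0, 0, 0, 0, 0]}}

```text
time_s: 12.9
position: [0.5876, 0.2724, 0.1482]
tool_rot: [[-0.066, 0.998, -0.0], [0.998, 0.066, 0.0], [0.0, -0.0, -1.0]]
ft_force: [2.1, 1.6, -2.2]
grip_width: 0.0165
gripper_force: 49.0
```

The bolt's weight (≈2.5 N) is on the gripper. Now I'll draw it.

>>> {"api": "jog_arm", "payload": {"hand": [0.01, 0.01, 0.01, 0.01, 0.01], "travel": [[-0.0004, 0.006, 0], [-0.0006, 0.008, 0], [-0.0006, 0.008, 0], [-0.0006, 0.008, 0], [-0.0003, 0.004, 0]], "yaw": [0, 0, 0, 0, 0]}}

```text
time_s: 13.52
position: [0.5851, 0.307, 0.1482]
tool_rot: [[-0.066, 0.998, 0.0], [0.998, 0.066, -0.0], [-0.0, 0.0, -1.0]]
ft_force: [2.5, -1.2, -2.4]
grip_width: 0.0167
gripper_force: 48.9
```

>>> {"api": "jog_arm", "payload": {"hand": [0.01, 0.01, 0.01, 0.01, 0.01], "travel": [[-0.0002, 0.003, 0], [-0.0001, 0.0015, 0], [0, 0, 0], [0, 0, 0], [0, 0, 0]], "yaw": [0, 0, 0, 0, 0]}}

```text
time_s: 14.15
position: [0.5849, 0.3105, 0.1483]
tool_rot: [[-0.066, 0.998, -0.0], [0.998, 0.066, -0.0], [-0.0, -0.0, -1.0]]
ft_force: [1.6, -4.0, -3.1]
grip_width: 0.0163
gripper_force: 48.9
```

Run:
```python
import numpy as np
h=np.array([.5984,.4206]);p=np.array([.5849,.3105])-h
P=[]
for i in range(21):
    a=-.04*i;R=np.array([[np.cos(a),-np.sin(a)],[np.sin(a),np.cos(a)]]);P.append(h+R@p)
P=np.array(P);print(np.round(np.diff(P,axis=0)*1e3,1).tolist());print(np.round(P[::5],4).tolist())
```

```text
[[-4.4, 0.6], [-4.4, 0.8], [-4.3, 1.0], [-4.3, 1.1], [-4.2, 1.3], [-4.2, 1.5], [-4.1, 1.7], [-4.0, 1.8], [-4.0, 2.0], [-3.9, 2.1], [-3.8, 2.3], [-3.7, 2.4], [-3.6, 2.6], [-3.5, 2.7], [-3.4, 2.9], [-3.3, 3.0], [-3.1, 3.1], [-3.0, 3.2], [-2.9, 3.4], [-2.8, 3.5]]
[[0.5849, 0.3105], [0.5633, 0.3154], [0.5431, 0.3244], [0.5251, 0.3374], [0.51, 0.3536]]
```

>>> {"api": "jog_arm", "payload": {"hand": [0.01, 0.01, 0.01, 0.01, 0.01], "travel": [[-0.0044, 0.0006, 0], [-0.0044, 0.0008, 0], [-0.0043, 0.001, 0], [-0.0043, 0.0011, 0], [-0.0042, 0.0013, 0]], "yaw": [-0.04, -0.04, -0.04, -0.04, -0.04]}}

```text
time_s: 14.78
position: [0.5632, 0.3157, 0.1484]
tool_rot: [[0.135, 0.991, 0.0], [0.991, -0.135, 0.0], [0.0, 0.0, -1.0]]
ft_force: [2.6, -1.4, -3.3]
grip_width: 0.0163
gripper_force: 49.0
```

>>> {"api": "jog_arm", "payload": {"hand": [0.01, 0.01, 0.01, 0.01, 0.01], "travel": [[-0.0042, 0.0015, 0], [-0.0041, 0.0017, 0], [-0.004, 0.0018, 0], [-0.004, 0.002, 0], [-0.0039, 0.0021, 0]], "yaw": [-0.04, -0.04, -0.04, -0.04, -0.04]}}

```text
time_s: 15.4
position: [0.543, 0.3249, 0.1484]
tool_rot: [[0.329, 0.944, 0.0], [0.944, -0.329, 0.0], [0.0, 0.0, -1.0]]
ft_force: [2.0, -1.7, -2.2]
grip_width: 0.0164
gripper_force: 49.0
```

>>> {"api": "jog_arm", "payload": {"hand": [0.01, 0.01, 0.01, 0.01, 0.01], "travel": [[-0.0038, 0.0023, 0], [-0.0037, 0.0024, 0], [-0.0036, 0.0026, 0], [-0.0035, 0.0027, 0], [-0.0034, 0.0029, 0]], "yaw": [-0.04, -0.04, -0.04, -0.04, -0.04]}}

```text
time_s: 16.02
position: [0.525, 0.3379, 0.1485]
tool_rot: [[0.51, 0.86, 0.0], [0.86, -0.51, 0.001], [0.001, 0.0, -1.0]]
ft_force: [2.0, -1.1, -2.3]
grip_width: 0.0162
gripper_force: 49.0
```

>>> {"api": "jog_arm", "payload": {"hand": [0.01, 0.01, 0.01, 0.01, 0.01], "travel": [[-0.0033, 0.003, 0], [-0.0031, 0.0031, 0], [-0.003, 0.0032, 0], [-0.0029, 0.0034, 0], [-0.0028, 0.0035, 0]], "yaw": [-0.04, -0.04, -0.04, -0.04, -0.04]}}

```text
time_s: 16.65
position: [0.5099, 0.3542, 0.1485]
tool_rot: [[0.67, 0.742, 0.0], [0.742, -0.67, 0.0], [0.001, 0.0, -1.0]]
ft_force: [2.1, -1.0, -2.0]
grip_width: 0.0161
gripper_force: 49.0
```

>>> {"api": "jog_arm", "payload": {"hand": [0.01, 0.01, 0.01, 0.01, 0.01], "travel": [[0, 0, 0], [0, 0, 0], [0, 0, 0], [0, 0, 0], [0, 0, 0]], "yaw": [0, 0, 0, 0, 0]}}

```text
time_s: 17.27
position: [0.51, 0.3538, 0.1483]
tool_rot: [[0.67, 0.743, 0.0], [0.743, -0.67, 0.0], [0.0, 0.0, -1.0]]
ft_force: [1.1, -0.9, -2.8]
grip_width: 0.0164
gripper_force: 49.0
```

Run:
```python
from h import *
b=snap("side","s5"); a=snap("top","t5")
f=lambda im,x,y,w=130:cv2.resize(cv2.cvtColor(im,4)[y:y+w,x:x+w],(400,400),interpolation=3)
cv2.imwrite("pics/crop5.png",np.hstack([f(a,180,125,160),f(b,170,175,160)]))
s=env.observe();print(s["position"],s["ft_force"],s["wrist_torque"])
h=np.array([.5984,.4206]);d=s["position"][:2]-h;print(np.linalg.norm(d),np.linalg.norm([.5849-h[0],.3105-h[1]]))
t=np.radians(45+4.3)
for r in(.197,): print([pix(n,[h[0]-r*np.sin(t-2*np.radians(4.3)),h[1]-r*np.cos(t-2*np.radians(4.3)),.091]) for n in("top","side")])
```

```text
[0.51003704 0.3537985  0.14834135] [ 1.40291372 -0.81973577 -2.44505323] [-0.12273761 -0.3298538   0.14141468]
0.11077207599527271 0.11092456896467975
[(np.float64(260.4382857848049), np.float64(252.0141407231384)), (np.float64(277.286535513261), np.float64(276.5376750232527))]
```

View pics/crop5.png

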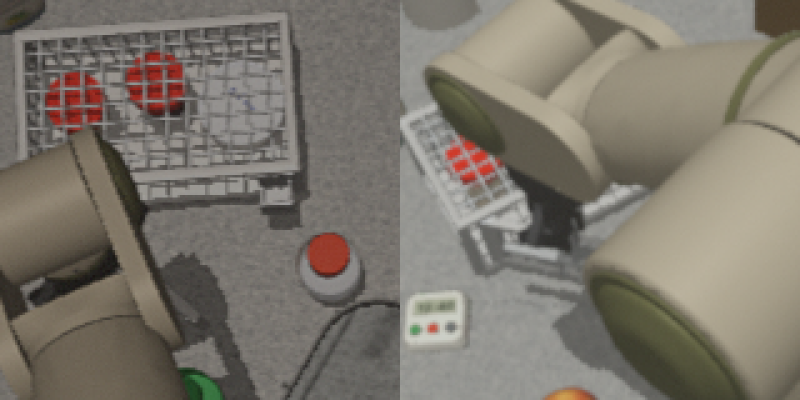

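The picture shows the gate open about 45°, with its free end at top ≈(258,247), the knob gripped, and the bottle upright at the free spot. The samples are in place. I'll nudge the bolt gently towards the hinge to confirm it is against its fully drawn stop.

>>> {"api": "jog_arm", "payload": {"hand": [0.01, 0.01, 0.01, 0.01, 0.01], "travel": [[0.0007, 0.0007, 0], [0.0006, 0.0007, 0], [0, 0, 0], [0, 0, 0], [0, 0, 0]], "yaw": [0, 0, 0, 0, 0]}}

```text
time_s: 18.0
position: [0.5101, 0.3545, 0.1476]
tool_rot: [[0.67, 0.742, -0.004], [0.742, -0.67, -0.002], [-0.004, -0.001, -1.0]]
ft_force: [-3.4, -5.4, -2.8]
grip_width: 0.0165
gripper_force: 49.0
```

The reaction against the stop shows the bolt is fully drawn. I'll hand the job in.

```bash
python3 -c "
from rig import env
print(env.close_job())"
```

```text
the job is handed in; nothing more can be done
None
```

The job is handed in at about 18 s: the bottle stands upright on the free spot, the bolt was lifted and drawn fully back, and the gate is held open about 45° by the gripped knob.

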